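# Press the drain covers flush with a hand float

### The job

Pull the wooden hand float out of the brick nook by its sticking-out tail and set it down, then take it again by its sprung handle. Set it flat on the bare end of the metal drain gutter, bevelled end leading, and with the handle pressed about halfway down its spring sweep it along the gutter in one unbroken pass, without lifting, until all five drain covers are pushed flush. Finally set the float down flat on the cement ledge, off the gutter, and let go, leaving the dishes and spoon alone.

Things in the scene. Friction and masses are not known exactly. Their poses are not given: they have to be found in the camera images.
- float: hand float: wooden sole 150 mm long, 50 wide, 14 thick; about 0.3 kg in all. Origin on the sole's underside, on its middle line; +x leading end, z up. Underside flat from x = -85 (square tail) to +35 mm, then bevelled, rising 9 mm to the leading end at +65. It starts on the ledge, leading end and handle under the nook's roof, about 65 mm of tail sticking out towards the robot.
- tail (a point): point on the float's sole at x = -70, y = 0, z = 7 mm of the float, 15 mm from the tail end: here the sole's 50 mm width can be pinched and the float slid out along the ledge.
- handle (a point): centre of the float's handle: a wooden bar 44 mm long (along the float's x), 20 mm wide (y), 22 mm tall, on a sprung steel post. This point is at float x = +10, y = 0, z = 50 mm with the handle up.
- float_handle (a joint): how far the float's handle is pressed down towards the sole, m: 0 up, 0.012 solid. It begins to move at 2 N and takes 0.7 N more per mm (about 6 N halfway, 10.5 N fully down).
- gutter: aluminium drain gutter fixed on the ledge, 360 mm long (x), 56 wide (y), flat top 25 mm above the ledge. Origin at the centre of its underside; +x is the sweep direction. Bare flat end from x = -180 to -26 mm, then five black covers, plain again from +126 to +180. Keep the float's origin within about 10 mm of the middle line, its x along the gutter's x.
- sweep_start (a point): point on the gutter's top, on the middle line at gutter x = -95 mm: the float's origin starts the sweep here.
- sweep_end (a point): point on the gutter's top, on the middle line at gutter x = +95 mm: with the float's origin here the sweep is complete.
- nook: fixed nook of bricks with a cement slab on top, open towards the robot: 140 mm deep (x), 170 mm wide (y), 94 mm tall; inside 122 mm wide, 72 mm high. Origin at the centre of its underside, +x points into it; the front edge of the roof is at x = -70 mm.
- plate_low: lower of two stacked white melamine plates, 180 mm across, 18 mm high, origin at the centre of the underside; leave alone
- plate_top: upper plate of the stack, same size; leave alone
- saucer: white ceramic saucer, 120 mm across, 16 mm high, origin at the centre of the underside; leave alone
- spoon: steel serving spoon, 240 mm long, lying along its x; leave alone
- cover0 (a joint): how far the first drain cover (black slotted plastic, 28 x 29 mm, centre at gutter x = -10 mm) is pushed down, m: 0 stands 6 mm proud of the gutter's top, 0.006 flush. It is stiff: moves under about 3 N and stays where it is left.
- cover1 (a joint): how far the second drain cover (black slotted plastic, 28 x 29 mm, centre at gutter x = 20 mm) is pushed down, m: 0 stands 6 mm proud of the gutter's top, 0.006 flush. It is stiff: moves under about 3 N and stays where it is left.
- cover2 (a joint): how far the third drain cover (black slotted plastic, 28 x 29 mm, centre at gutter x = 50 mm) is pushed down, m: 0 stands 6 mm proud of the gutter's top, 0.006 flush. It is stiff: moves under about 3 N and stays where it is left.
- cover3 (a joint): how far the fourth drain cover (black slotted plastic, 28 x 29 mm, centre at gutter x = 80 mm) is pushed down, m: 0 stands 6 mm proud of the gutter's top, 0.006 flush. It is stiff: moves under about 3 N and stays where it is left.
- cover4 (a joint): how far the last drain cover (black slotted plastic, 28 x 29 mm, centre at gutter x = 110 mm) is pushed down, m: 0 stands 6 mm proud of the gutter's top, 0.006 flush. It is stiff: moves under about 3 N and stays where it is left.
Mind the look-alikes: they are no part of the job. Of the things like the float, leave any that is green; of the rest the smaller one is meant. Leave any green look-alike of the nook alone.

How it is judged:
By the outcome, as a careful person would: the job done as asked, in the order asked, and still so for the second after the job is handed in, with the robot touching nothing.
It also fails if it takes over 72 s, if anything falls off the work surface, if the arm or the gripper's body presses on something with over 40 N, if the wrist force passes 120 N, or if a joint passes its speed limit or range.

### The arm

A 7-joint arm with a two-finger parallel gripper is mounted at the origin on the work surface. World frame = base frame: x ahead of the robot, y to its left, z up, the work surface at z = 0. Lengths are in m, angles in rad, forces in N, time in s.
With the tool pointing down it reaches from about 0.4 to 0.875 m from the base axis. Payload 6.5 kg.
Tool frame: the origin (TCP) lies at the centre of the arm's flange, where the gripper is bolted on; the fingertips stand 173 mm ahead of it and the grasp point (between the pads) lies 155 mm ahead of it (grasp_offset is the distance from the TCP to the grasp point, in m); x points along the fingers, z is the direction in which the jaws open and shut, and the axes are right-handed (so a half turn about x gives the same grasp; the last joint's range is limited). The gripper opens to 85 mm and grips with 20 to 120 N. Pads are 22 mm wide; open, the fingers measure 114 mm over their backs; the gripper's body (76 mm by 85 mm) begins 54 mm behind the grasp point. The pads swing forward as they close: fully open they stand 13 mm farther back than shut.
Start: joints at [-1.361, 0.536, -0.004, 1.538, 0.003, 1.067, -0.071], TCP at [0.177, 0.625, 0.405] pointing down, gripper open.
Joint ranges: [-2.7, 2.7], [-0.37, 2.16], [-1.27, 1.26], [0.24, 2.4], [-1.31, 4.45], [0.19, 1.91], [-2.76, 2.76]. Speed limits (rad/s): [2.39, 2.39, 3.14, 3.14, 3.14, 3.14, 3.14].

### API

Orientations are given as a unit quaternion [w, x, y, z].
In Python, from station import * gives the robot as it stands.
- The arm moves only by the shell command python3 -m crank 'ROWS' [FORCE]. ROWS is JSON, a list of rows, each an object with "jaw": the opening, from 0 (shut) to 1 (fully open); "offset": the shift along the tool's x, y, z in cm, a list of three; "angular": the turn, a rotation vector about the tool's x, y, z in degrees, a list of three. In form: [{"jaw": jaw, "offset": [tx, ty, tz], "angular": [rx, ry, rz]}, ...]. A call has 1 to 10 rows; each row is the pose to reach, as a shift and turn from the pose commanded when the call began, along the tool's axes at that moment; what a row does not reach only later rows make up. A row lasts 1/10 s, in which the tool goes at most 50 mm and 8.59 degrees, less where a joint would pass 70% of its speed; a pose out of reach is approached as far as the arm can. A call with a gripper value outside its range is refused whole. The fingers move at their own pace and stop on an object; FORCE is the grip in N (left out, the last holds). Time passes only in rows, so rows that repeat a pose let the fingers close. It gives the time, the measured TCP pose, the force and the opening at its end, in the units of the state.
- state(): the state, without advancing time (a new reading comes with each control period).
- read_camera(name): name is "scene" or "top" or "wrist"; returns the picture (480x640x3 uint8, blue, green, red); there is no depth.
- camera_info(name): a dict with "camera_matrix" (3x3 intrinsics, pixels), "extrinsics" (4x4, takes a point from camera to world coordinates); the wrist camera has in their place "hand_eye" (4x4, takes a point from camera to tool coordinates, whose origin is the TCP and whose axes are the tool frame's). Camera axes: x right, y up, looking along -z (the intrinsics and any distortion apply to the point x, -y, -z); pixel columns grow to the right and rows downward; lengths in m; the calibration is good to about 2 mm. The wrist camera is an equidistant fisheye: a pixel r from the principal point sees the ray r / f radians off the axis. A picture is of the moment at which its call begins: read the wrist's pose just before it. camera_info takes no time and is no camera call.
- close_job(): hands the job in, once; it reports no verdict.
Trained networks look in the newest picture that a camera, given by its name, has taken for a name from the list of things; names that differ only in an ending like _2 or _b are one class to them, and where a whole thing is asked for, a point or a joint stands for the part that bears it (a point fixed in the world has none). Each returns a list of dicts, best first, with "score" (0 to 1); they miss things now and then, are a little off and sometimes report something else, mostly with a low value. They report only what shows in the picture. A call takes as long as a camera call. They do not tell look-alikes from the thing itself.
- recognise(camera, thing): "rect" ([left, top, right, bottom] in pixels, round what is visible of it).
The state is a dict: "clock": time; "joint_pos": joint angles; "qd": joint speeds; "tau": joint torques, N m; "tcp_pos": TCP position; "tcp_rot": TCP orientation; "ft_force": force on the tool from outside, world axes, zero at the start; "wrist_torque": the same for the moment, N m; "width": finger opening in m.
Only numpy, scipy, OpenCV 4.12 (cv2) and the standard library are available. Lean on these libraries where they do the work, as an engineer would, in place of code of your own. Each camera call takes 0.05 s, during which the arm holds its last target. There are 200 camera calls.

## Working session

There is one attempt and no reset: what is moved stays moved. The work goes in short steps, Python scripts to look and compute and a shell command to move; the robot and the scene stay as the last step left them, time stands still between calls to the robot, and variables do not carry over. Pictures are saved under pics/ and viewed, about 8 in all and at most 12, crops included, and the job is handed in when it is done.

```bash
ls; mkdir -p pics
python3 - <<'E'
from station import *
import cv2
print(state())
for c in("scene","top"):
    cv2.imwrite(f"pics/{c}0.png",read_camera(c)); i=camera_info(c); print(c,{k:(v.tolist() if hasattr(v,'tolist') else v) for k,v in i.items()})
    for t in("float","gutter","nook","cover0","handle"):
        print(t,[( [round(x) for x in d["rect"]],round(d["score"],2)) for d in recognise(c,t)])
print(camera_info("wrist"))
E
```

```text
pics
{'clock': 0.0, 'joint_pos': array([-1.36118383,  0.53719699, -0.00440696,  1.53889384,  0.00260954,
        1.06726575, -0.07120996]), 'qd': array([-0.00083896, -0.00065843,  0.00176286,  0.00103806,  0.00022388,
       -0.0017869 , -0.00139377]), 'tau': array([-2.83213240e-04, -5.83406460e+01,  1.04853999e+00, -2.59108651e+01,
        1.23226253e-02,  9.46451852e-03, -2.93398637e-05]), 'tcp_pos': array([0.17693718, 0.62510908, 0.40378507]), 'tcp_rot': array([ 0.56351786, -0.42694599,  0.56444044,  0.42611235]), 'ft_force': array([ 0.51651653,  0.26924931, -0.63822462]), 'wrist_torque': array([ 0.00212197,  0.00971845, -0.03144057]), 'width': 0.08508106291084563}
scene {'camera_matrix': [[458.6376265630113, 0.0, 321.139416147747], [0.0, 458.6376265630113, 237.92220119892352], [0.0, 0.0, 1.0]], 'extrinsics': [[0.54018963841158, -0.4478000302690634, 0.7125098507696523, 1.271422731985247], [0.8415165566975233, 0.28068326179193004, -0.4615915850118875, -0.4520589507992817], [0.0067111367673608445, 0.8489358276341438, 0.5284533292566346, 0.621784230447358], [0.0, 0.0, 0.0, 1.0]]}
flo
[... 1074 characters left out ...]
3, 254], 0.64), ([364, 248, 376, 258], 0.58), ([334, 249, 340, 258], 0.54)]
handle [([140, 261, 156, 277], 0.71), ([228, 226, 246, 251], 0.65), ([242, 318, 251, 331], 0.46)]
{'camera_matrix': array([[371.64829954,   0.        , 319.30844398],
       [  0.        , 371.64829954, 239.54508105],
       [  0.        ,   0.        ,   1.        ]]), 'hand_eye': array([[-4.34205502e-04,  3.04005451e-01, -9.52670193e-01,
         2.97313589e-02],
       [-1.49732585e-04,  9.52670253e-01,  3.04005538e-01,
         7.61510837e-02],
       [ 9.99999895e-01,  2.74646648e-04, -3.68135143e-04,
        -5.92238623e-04],
       [ 0.00000000e+00,  0.00000000e+00,  0.00000000e+00,
         1.00000000e+00]])}
```

Run:
```python
import cv2
i=cv2.imread("pics/top0.png")[150:380,110:440]
cv2.imwrite("pics/top0c.png",cv2.resize(i,(800,558),interpolation=cv2.INTER_CUBIC))
```

```text
(no output)
```

View pics/top0c.png

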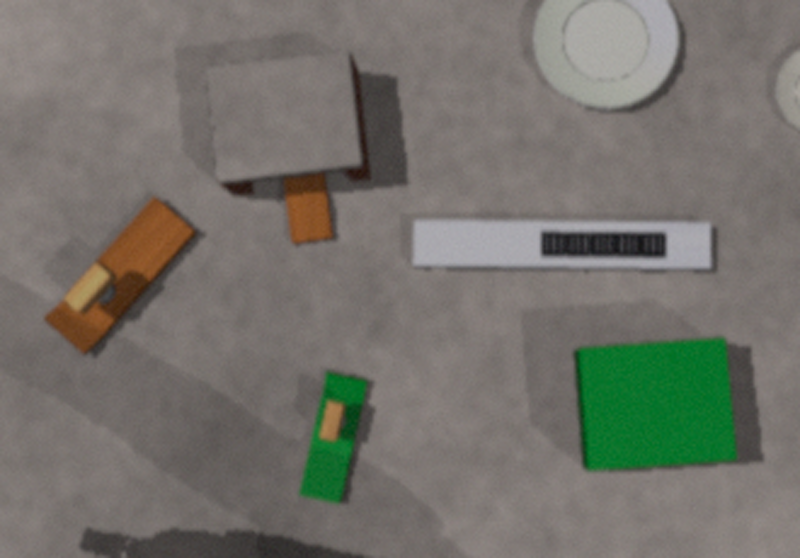

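View pics/scene0.png

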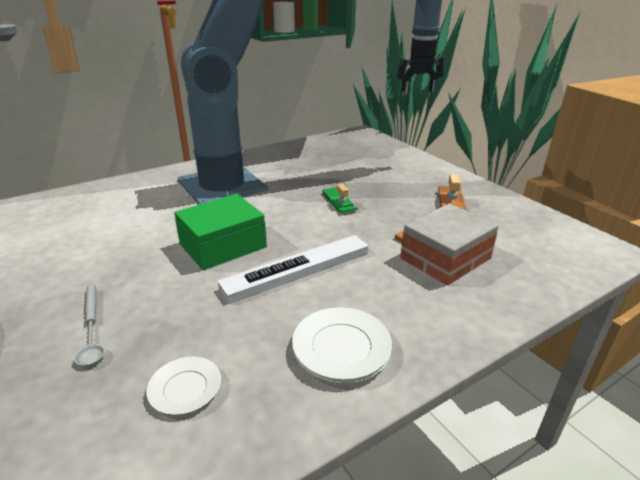

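Candidates in the top picture:
- Orange-brown float in the brick nook, only the tail visible, about px (238,236). This is the one meant.
- Larger brown float at about (160,262), which is too big.
- Green float at about (247,331), excluded by its colour.

The green box is a decoy nook.

```bash
cat > h.py <<'E'
from station import *
import cv2, numpy as np
from scipy.spatial.transform import Rotation as R
def rot(q): return R.from_quat(np.roll(q,-1)).as_matrix()
def px2w(cam,uv,z):
    """pixel -> world point at height z (top/scene)"""
    i=camera_info(cam);K=i["camera_matrix"];E=np.array(i["extrinsics"])
    d=np.array([(uv[0]-K[0][2])/K[0][0],-(uv[1]-K[1][2])/K[1][1],-1]);d=E[:3,:3]@d
    return E[:3,3]+d*(z-E[2,3])/d[2]
def wcam(s):
    i=camera_info("wrist");T=np.eye(4);T[:3,:3]=rot(s["tcp_rot"]);T[:3,3]=s["tcp_pos"]
    return i["camera_matrix"],T@i["hand_eye"]
def wpx2w(s,uv,z):
    K,E=wcam(s);v=np.array([uv[0]-K[0,2],uv[1]-K[1,2]])/K[0,0];r=np.hypot(*v)+1e-12
    d=E[:3,:3]@np.array([np.sin(r)*v[0]/r,-np.sin(r)*v[1]/r,-np.cos(r)])
    return E[:3,3]+d*(z-E[2,3])/d[2]
def w2wpx(s,p):
    K,E=wcam(s);c=E[:3,:3].T@(np.asarray(p)-E[:3,3]);a=np.arctan2(np.hypot(c[0],c[1]),-c[2]);n=np.hypot(c[0],c[1])
    return K[:2,2]+K[0,0]*a*np.array([c[0],-c[1]])/n
def delta(s,gp,xax,jaw,dist=.155):
    """shift(cm)/turn(deg) in tool axes so the grasp point reaches gp, tool x=xax, tool z=jaw"""
    M=rot(s["tcp_rot"]);x=np.array(xax,float);x/=np.linalg.norm(x);z=np.array(jaw,float);z-=x*(z@x);z/=np.linalg.norm(z)
    N=np.c_[x,np.cross(z,x),z]
    return M.T@(np.array(gp)-dist*x-s["tcp_pos"])*100, R.from_matrix(M.T@N).as_rotvec(degrees=True)
E
python3 - <<'E'
from h import *
np.set_printoptions(precision=4,suppress=True)
f=lambda c:(110+c[0]/2.424,150+c[1]/2.424)
for n,c,z in [("tailL",(292,243),.014),("tailR",(334,238),.014),("roofL",(215,183),.094),("roofR",(361,165),.094),("backL",(209,68),.094),("sideL",(284,180),.014),("sideR",(325,175),.014),
 ("gTL",(413,219),.025),("gTR",(712,222),.025),("gBL",(413,267),.025),("gBR",(712,269),.025),("cov0",(541,243),.031),("cov4",(665,244),.031),("bigA",(157,198),.014),("bigB",(85,353),.014),("grnA",(347,373),.01)]:
    print(n,px2w("top",f(c),z))
s=state();print(rot(s["tcp_rot"]))
E
```

```text
tailL [0.5248 0.2956 0.014 ]
tailR [0.5308 0.2446 0.014 ]
roofL [0.5851 0.3726 0.094 ]
roofR [0.6059 0.2035 0.094 ]
backL [0.7223 0.3835 0.094 ]
sideL [0.6028 0.307  0.014 ]
sideR [0.6089 0.2568 0.014 ]
gTL [0.5524 0.1476 0.025 ]
gTR [ 0.5477 -0.2157  0.025 ]
gBL [0.4938 0.1472 0.025 ]
gBR [ 0.4903 -0.2143  0.025 ]
cov0 [ 0.5218 -0.0074  0.031 ]
cov4 [ 0.5202 -0.1572  0.031 ]
bigA [0.5808 0.4619 0.014 ]
bigB [0.3921 0.5418 0.014 ]
grnA [0.3671 0.2269 0.01  ]
[[ 0.     -0.9622  0.2723]
 [-0.      0.2723  0.9622]
 [-1.     -0.     -0.    ]]
```

Run:
```python
from h import *
np.set_printoptions(precision=3,suppress=True)
s=state();print(delta(s,(.532,.2706,.13),(0,0,-1),(-.122,.9925,0)))
```

```text
(array([ 11.97 , -43.821, -24.475]), array([-22.807,  -0.001,   0.001]))
```

```bash
python3 -m crank '[{"jaw":1,"offset":[4,-22,-12],"angular":[-12,0,0]},{"jaw":1,"offset":[4,-22,-12],"angular":[-12,0,0]},{"jaw":1,"offset":[4,-22,-12],"angular":[-12,0,0]},{"jaw":1,"offset":[4,-22,-12],"angular":[-12,0,0]},{"jaw":1,"offset":[12,-43.8,-24.5],"angular":[-22.8,0,0]},{"jaw":1,"offset":[12,-43.8,-24.5],"angular":[-22.8,0,0]},{"jaw":1,"offset":[12,-43.8,-24.5],"angular":[-22.8,0,0]},{"jaw":1,"offset":[12,-43.8,-24.5],"angular":[-22.8,0,0]},{"jaw":1,"offset":[12,-43.8,-24.5],"angular":[-22.8,0,0]},{"jaw":1,"offset":[12,-43.8,-24.5],"angular":[-22.8,0,0]}]'
python3 -m crank '[{"jaw":1,"offset":[0,0,0],"angular":[0,0,0]},{"jaw":1,"offset":[0,0,0],"angular":[0,0,0]},{"jaw":1,"offset":[0,0,0],"angular":[0,0,0]}]'
python3 - <<'E'
from h import *
s=state();i=read_camera("wrist");print(delta(s,(.532,.2706,.13),(0,0,-1),(-.122,.9925,0)))
cv2.imwrite("pics/w1.png",i)
E
```

```text
clock: 1.6
tcp_pos: [0.5216, 0.2806, 0.2892]
tcp_rot: [-0.469, 0.53, -0.468, -0.53]
ft_force: [0.4, 1.3, -0.0]
width: 0.0853
clock: 1.9
tcp_pos: [0.5196, 0.2833, 0.2897]
tcp_rot: [0.468, -0.53, 0.468, 0.53]
ft_force: [0.2, 1.4, -0.1]
width: 0.0855
(array([ 0.46761212, -1.07158347, -1.41400947]), array([ 0.08011556,  0.06539389, -0.00442943]))
```

View pics/w1.png

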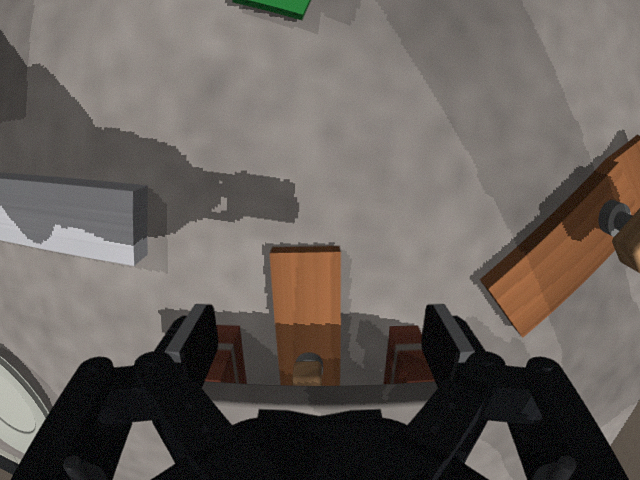

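The wrist view shows the tail end's top edge from (271,253) to (341,251). The sole runs into the nook, with the roof edge at row ~385. The pads straddle it, and the big look-alike is at right.

Run:
```python
from h import *
np.set_printoptions(precision=4,suppress=True)
s=state()
P={}
for n,p,z in [("tL",(341,251),.014),("tR",(271,253),.014),("bL",(340,245),0),("bR",(265,245),0),("sL",(340.5,380),.014),("sR",(279,380),.014),("roofL",(436,383),.094),("roofR",(215,384),.094),("handle",(308,362),.04)]:
    P[n]=wpx2w(s,p,z);print(n,P[n])
print("width",np.linalg.norm(P["tL"]-P["tR"]))
for a,b in(("tL","sL"),("tR","sR")):
    d=P[b]-P[a];print(np.degrees(np.arctan2(d[1],d[0])),np.linalg.norm(d))
d=P["roofL"]-P["roofR"];print("nook yaw",np.degrees(np.arctan2(-d[0],d[1])))
c=(P["tL"]+P["tR"])/2;y=np.radians(7.3);u=np.array([np.cos(y),np.sin(y),0])
g=c+u*.011;print("c",c)
for z in(.14,.008):
    g[2]=z;print(g,delta(s,g,(0,0,-1),(-np.sin(y),np.cos(y),0)))
print(s["joint_pos"])
```

```text
tL [0.5281 0.2994 0.014 ]
tR [0.5357 0.2505 0.014 ]
bL [0.5283 0.2995 0.    ]
bR [0.5352 0.2443 0.    ]
sL [0.6418 0.3161 0.014 ]
sR [0.6487 0.265  0.014 ]
roofL [0.5761 0.3596 0.094 ]
roofR [0.5922 0.2302 0.094 ]
handle [0.6067 0.2856 0.04  ]
width 0.049446642950846505
8.37630172660499 0.11500856605551048
7.292572859116635 0.11385782852778278
nook yaw 7.115797823521447
c [0.5319 0.275  0.014 ]
[0.5428 0.2764 0.14  ] (array([-0.5203, -2.2302, -1.0176]), array([-0.1573,  0.0709,  0.0058]))
[0.5428 0.2764 0.008 ] (array([12.6797, -2.2289, -1.0339]), array([-0.1573,  0.0709,  0.0058]))
[-0.5643  0.582  -0.0154  1.7818  0.0105  0.7772  1.1108]
```

```bash
python3 -m crank '[{"jaw":1,"offset":[0,-2.2,-1.0],"angular":[0,0,0]},{"jaw":1,"offset":[4,-2.2,-1.0],"angular":[0,0,0]},{"jaw":1,"offset":[8,-2.2,-1.0],"angular":[0,0,0]},{"jaw":1,"offset":[8,-2.2,-1.0],"angular":[0,0,0]},{"jaw":1,"offset":[8,-2.2,-1.0],"angular":[0,0,0]},{"jaw":1,"offset":[8,-2.2,-1.0],"angular":[0,0,0]}]' 40
python3 - <<'E'
from h import *
np.set_printoptions(precision=4,suppress=True)
s=state();i=read_camera("wrist");y=np.radians(7.6)
print(s["ft_force"],delta(s,(.5428,.2764,.021),(0,0,-1),(-np.sin(y),np.cos(y),0)))
cv2.imwrite("pics/w2.png",i)
E
```

```text
clock: 2.55
tcp_pos: [0.544, 0.276, 0.2118]
tcp_rot: [-0.47, 0.53, -0.467, -0.53]
ft_force: [-0.1, -0.2, 0.1]
width: 0.0857
[-0.0761 -0.2022  0.0664] (array([3.5805, 0.1215, 0.044 ]), array([-0.5393,  0.0948,  0.1854]))
```

View pics/w2.png

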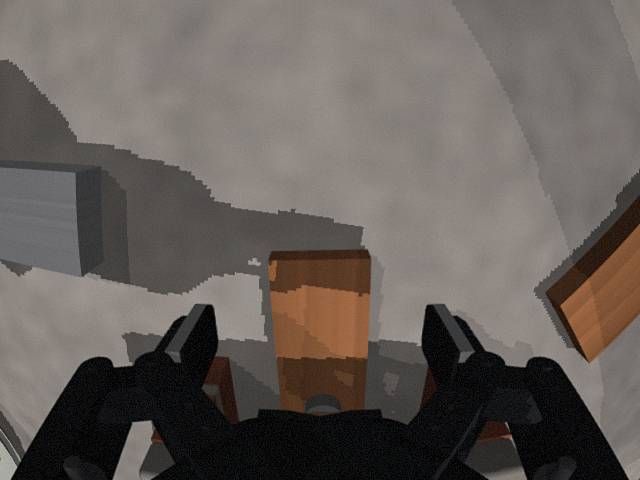

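Tail end at (270,261)–(370,260), centred between the pads (gap centre ≈ 320). Descending and closing.

```bash
python3 -m crank '[{"jaw":1,"offset":[1.8,0,0],"angular":[0,0,0]},{"jaw":1,"offset":[3.5,0,0],"angular":[0,0,0]},{"jaw":1,"offset":[3.5,0,0],"angular":[0,0,0]},{"jaw":1,"offset":[3.5,0,0],"angular":[0,0,0]},{"jaw":0.3,"offset":[3.5,0,0],"angular":[0,0,0]},{"jaw":0.3,"offset":[3.5,0,0],"angular":[0,0,0]},{"jaw":0.3,"offset":[3.5,0,0],"angular":[0,0,0]},{"jaw":0.3,"offset":[3.5,0,0],"angular":[0,0,0]},{"jaw":0.3,"offset":[3.5,0,0],"angular":[0,0,0]},{"jaw":0.3,"offset":[3.5,0,0],"angular":[0,0,0]}]' 40
```

```text
clock: 3.6
tcp_pos: [0.5437, 0.2751, 0.1754]
tcp_rot: [-0.469, 0.53, -0.468, -0.53]
ft_force: [-1.2, 0.7, 4.6]
width: 0.0491
```

```bash
python3 -m crank '[{"jaw":0.3,"offset":[-0.1,0.5,0],"angular":[0,0,0]},{"jaw":0.3,"offset":[-0.1,2,0],"angular":[0,0,0]},{"jaw":0.3,"offset":[-0.1,3.5,0],"angular":[0,0,0]},{"jaw":0.3,"offset":[-0.1,5,0],"angular":[0,0,0]},{"jaw":0.3,"offset":[-0.1,6.5,0],"angular":[0,0,0]},{"jaw":0.3,"offset":[-0.1,8,0],"angular":[0,0,0]},{"jaw":0.3,"offset":[-0.1,9.5,0],"angular":[0,0,0]},{"jaw":0.3,"offset":[-0.1,11,0],"angular":[0,0,0]},{"jaw":0.3,"offset":[-0.1,11.5,0],"angular":[0,0,0]},{"jaw":0.3,"offset":[-0.1,11.5,0],"angular":[0,0,0]}]' 40
python3 -m crank '[{"jaw":0.3,"offset":[0.1,0,0],"angular":[0,0,0]},{"jaw":0.3,"offset":[0.1,0,0],"angular":[0,0,0]},{"jaw":1,"offset":[0.1,0,0],"angular":[0,0,0]},{"jaw":1,"offset":[0.1,0,0],"angular":[0,0,0]},{"jaw":1,"offset":[0.1,0,0],"angular":[0,0,0]},{"jaw":1,"offset":[-3,0,0],"angular":[0,0,0]},{"jaw":1,"offset":[-7,0,0],"angular":[0,0,0]},{"jaw":1,"offset":[-11,0,0],"angular":[0,0,0]},{"jaw":1,"offset":[-12,0,0],"angular":[0,0,0]},{"jaw":1,"offset":[-12,0,0],"angular":[0,0,0]}]'
python3 - <<'E'
from h import *
np.set_printoptions(precision=4,suppress=True)
s=state();i=read_camera("wrist");cv2.imwrite("pics/w3.png",i);print(s["tcp_pos"],s["joint_pos"])
cv2.imwrite("pics/top1.png",read_camera("top"))
for c in("wrist","top"):
  for t in("float","handle"):print(c,t,[([round(x) for x in d["rect"]],round(d["score"],2)) for d in recognise(c,t)])
E
```

```text
clock: 4.6
tcp_pos: [0.4283, 0.2607, 0.1755]
tcp_rot: [0.468, -0.53, 0.469, 0.53]
ft_force: [-2.1, -0.8, 1.5]
width: 0.0489
clock: 5.6
tcp_pos: [0.43, 0.2611, 0.2969]
tcp_rot: [-0.47, 0.53, -0.467, -0.529]
ft_force: [0.3, -0.1, -0.1]
width: 0.0854
[0.43   0.2611 0.2969] [-0.6298  0.4454 -0.0068  2.0083  0.0049  0.6841  1.053 ]
wrist float [([487, 234, 640, 366], 0.97), ([284, 208, 355, 392], 0.91), ([250, 0, 369, 153], 0.88)]
wrist handle [([592, 295, 640, 368], 0.89), ([281, 15, 337, 94], 0.65), ([309, 327, 340, 389], 0.58)]
top float [([132, 226, 190, 298], 0.98), ([229, 240, 253, 285], 0.81)]
top handle [([140, 259, 158, 280], 0.56)]
```

View pics/w3.png

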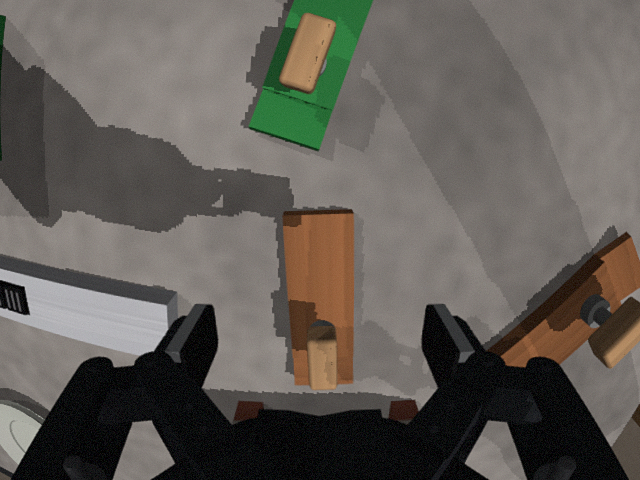

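Float is out: tail corners (284,214) and (354,213), front (294,385) and (353,384), handle top (308–337, 341–389).

Run:
```python
from h import *
np.set_printoptions(precision=4,suppress=True)
s=state()
P={}
for n,p,z in [("tL",(354,213),.014),("tR",(284,215),.014),("lL",(353,384),.014),("lR",(295,385),.014),("hrL",(336,340),.061),("hrR",(308,341),.061),("hfL",(337,387),.061),("hfR",(310,389),.061)]:
    P[n]=wpx2w(s,p,z);print(n,P[n])
for a,b in(("tL","lL"),("tR","lR"),("hrL","hfL"),("hrR","hfR")):
    d=P[b]-P[a];print(np.degrees(np.arctan2(d[1],d[0])),np.linalg.norm(d))
t=(P["tL"]+P["tR"])/2;l=(P["lL"]+P["lR"])/2;d=l-t;print("axis",np.degrees(np.arctan2(d[1],d[0])),np.linalg.norm(d))
u=d/np.linalg.norm(d);print("handle via tail",t+u*.095,"via front",l-u*.055,"direct",sum(P[k] for k in("hrL","hrR","hfL","hfR"))/4)
g=(t+u*.095+l-u*.055)/2;g[2]=.054
print(g,delta(s,g,(0,0,-1),(-u[1],u[0],0)))
```

```text
tL [0.4095 0.2809 0.014 ]
tR [0.4169 0.2328 0.014 ]
lL [0.5572 0.3039 0.014 ]
lR [0.5643 0.2546 0.014 ]
hrL [0.4831 0.2766 0.061 ]
hrR [0.4861 0.2588 0.061 ]
hfL [0.5228 0.2831 0.061 ]
hfR [0.5269 0.2646 0.061 ]
8.850252469075706 0.14947336432290534
8.411968298907054 0.14900472642638715
9.278520967180949 0.04021722979679289
8.073776832867757 0.04126592262448107
axis 8.63145445878199 0.1492379537905971
handle via tail [0.5071 0.2711 0.014 ] via front [0.5064 0.271  0.014 ] direct [0.5047 0.2708 0.061 ]
[0.5067 0.2711 0.054 ] (array([ 8.4845, -7.8897,  0.1098]), array([-1.6263, -0.0746, -0.138 ]))
```

```bash
python3 -m crank '[{"jaw":1,"offset":[0,-4,0.1],"angular":[-1.6,0,0]},{"jaw":1,"offset":[1,-7.8,0.1],"angular":[-1.6,0,0]},{"jaw":1,"offset":[4,-7.8,0.1],"angular":[-1.6,0,0]},{"jaw":1,"offset":[7,-7.8,0.1],"angular":[-1.6,0,0]},{"jaw":1,"offset":[8.8,-7.8,0.1],"angular":[-1.6,0,0]},{"jaw":1,"offset":[8.8,-7.8,0.1],"angular":[-1.6,0,0]},{"jaw":1,"offset":[8.8,-7.8,0.1],"angular":[-1.6,0,0]}]' 60
python3 -m crank '[{"jaw":0.1,"offset":[0,0,0],"angular":[0,0,0]},{"jaw":0.1,"offset":[0,0,0],"angular":[0,0,0]},{"jaw":0.1,"offset":[0,0,0],"angular":[0,0,0]},{"jaw":0.1,"offset":[0,0,0],"angular":[0,0,0]},{"jaw":0.1,"offset":[0,0,0],"angular":[0,0,0]},{"jaw":0.1,"offset":[0,0,0],"angular":[0,0,0]},{"jaw":0.1,"offset":[0,0,0],"angular":[0,0,0]},{"jaw":0.1,"offset":[0,0,0],"angular":[0,0,0]}]' 60
```

```text
clock: 6.6
tcp_pos: [0.5064, 0.2712, 0.2071]
tcp_rot: [0.461, -0.536, 0.461, 0.536]
ft_force: [-0.0, 0.9, 0.5]
width: 0.0856
clock: 7.4
tcp_pos: [0.5066, 0.2715, 0.2076]
tcp_rot: [-0.461, 0.536, -0.461, -0.536]
ft_force: [0.8, 1.2, 2.6]
width: 0.0189
```

```bash
python3 -m crank '[{"jaw":0.1,"offset":[-1,0,0],"angular":[0,0,0]},{"jaw":0.1,"offset":[-3,0,0],"angular":[0,0,0]},{"jaw":0.1,"offset":[-6,0,0],"angular":[0,0,0]},{"jaw":0.1,"offset":[-9,0,0],"angular":[0,0,0]},{"jaw":0.1,"offset":[-10,0,0],"angular":[0,0,0]},{"jaw":0.1,"offset":[-10,0,0],"angular":[0,0,0]},{"jaw":0.1,"offset":[-10,0,0],"angular":[0,0,0]}]' 60
python3 -m crank '[{"jaw":0.1,"offset":[0,0.2,-2],"angular":[8,0,0]},{"jaw":0.1,"offset":[0,0.4,-5],"angular":[16,0,0]},{"jaw":0.1,"offset":[0,0.6,-8],"angular":[24,0,0]},{"jaw":0.1,"offset":[0,0.8,-11],"angular":[32,0,0]},{"jaw":0.1,"offset":[0,1,-14],"angular":[40,0,0]},{"jaw":0.1,"offset":[0,1.2,-16],"angular":[48,0,0]},{"jaw":0.1,"offset":[0,1.4,-18],"angular":[56,0,0]},{"jaw":0.1,"offset":[0,1.6,-20],"angular":[64,0,0]},{"jaw":0.1,"offset":[0,1.8,-21],"angular":[72,0,0]},{"jaw":0.1,"offset":[0,1.9,-22],"angular":[80,0,0]}]' 60
python3 -m crank '[{"jaw":0.1,"offset":[0,0,0],"angular":[8,0,0]},{"jaw":0.1,"offset":[0,0,0],"angular":[16,0,0]},{"jaw":0.1,"offset":[0,0,0],"angular":[19,0,0]},{"jaw":0.1,"offset":[0,0,0],"angular":[19,0,0]},{"jaw":0.1,"offset":[0,0,0],"angular":[19,0,0]},{"jaw":0.1,"offset":[0,0,0],"angular":[19,0,0]}]' 60
python3 - <<'E'
from h import *
np.set_printoptions(precision=4,suppress=True)
s=state();i=read_camera("wrist");cv2.imwrite("pics/w4.png",i);print(s["tcp_pos"],s["joint_pos"],rot(s["tcp_rot"]),s["width"],s["ft_force"])
E
```

```text
clock: 8.1
tcp_pos: [0.5058, 0.2709, 0.3062]
tcp_rot: [0.46, -0.536, 0.462, 0.536]
ft_force: [-0.1, -1.0, -3.5]
width: 0.0192
clock: 9.1
tcp_pos: [0.5197, 0.0499, 0.3057]
tcp_rot: [0.697, -0.112, 0.699, 0.112]
ft_force: [-0.8, 1.3, -3.9]
width: 0.0188
clock: 9.7
tcp_pos: [0.5203, 0.0509, 0.3069]
tcp_rot: [0.707, 0.002, 0.707, -0.002]
ft_force: [0.0, 0.4, -3.2]
width: 0.0191
[0.5203 0.0509 0.3069] [-0.5378  0.4926  0.454   1.9725 -0.3105  0.7452  0.0943] [[-0.0011  0.0058  1.    ]
 [-0.0004  1.     -0.0058]
 [-1.     -0.0004 -0.0011]] 0.0190704747353449 [ 0.0431  0.363  -3.1987]
```

View pics/w4.png

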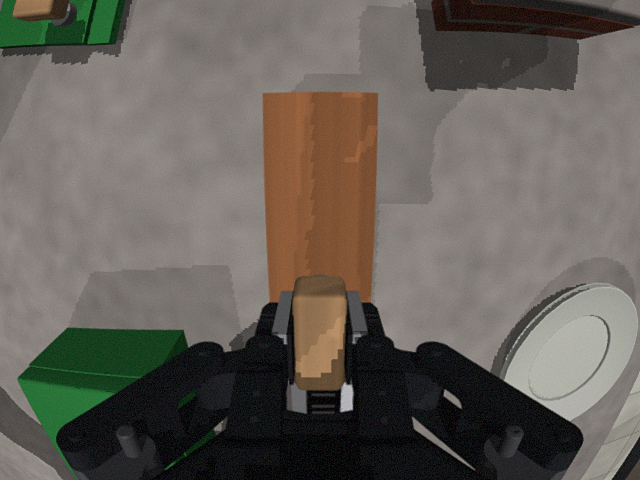

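Float is held squarely over the gutter and hides it. I'll pin the gutter's midline from the earlier pictures.

Run:
```python
from h import *
np.set_printoptions(precision=4,suppress=True)
for p,q,pts in [([.5196,.2833,.2897],[.468,-.53,.468,.53],[(137,186),(134,265),(0,178),(0,243)]),([.544,.276,.2118],[-.47,.53,-.467,-.53],[(76,172),(81,275),(0,167),(0,262)]),([.43,.2611,.2969],[-.47,.53,-.467,-.53],[(176,303),(0,263)])]:
    q=np.array(q);s=dict(tcp_pos=np.array(p),tcp_rot=q/np.linalg.norm(q))
    for c in pts: print(c,wpx2w(s,c,.025)[:2])
im=cv2.imread("pics/top0.png");hsv=cv2.cvtColor(im,cv2.COLOR_BGR2HSV)
g=cv2.cvtColor(im,cv2.COLOR_BGR2GRAY).astype(float)
# sub-pixel: upper and lower edge in columns (half level)
U=[];L=[]
for x in list(range(285,400,6)):
    col=g[236:268,x];d=np.diff(cv2.GaussianBlur(col.reshape(-1,1),(1,3),0).ravel())
    def sub(k): 
        w=d[k-1:k+2];return 236+k+.5+(w@[-1,0,1])/w.sum()
    U.append((x,sub(2+np.argmax(d[2:12]))));L.append((x,sub(14+np.argmin(d[14:-2]))))
for n,E in(("U",U),("L",L)):
    W=np.array([px2w("top",e,.025)[:2] for e in E]);print(n,np.polyfit(W[:,1],W[:,0],1),np.round(W[:,0],4))
row=g[246:258,270:410].mean(0);print(np.round(row[:20]),np.round(row[120:]))
```

```text
(137, 186) [0.4944 0.1544]
(134, 265) [0.5541 0.1504]
(0, 178) [0.4965 0.0102]
(0, 243) [0.5559 0.0009]
(76, 172) [0.4979 0.1517]
(81, 275) [0.5531 0.1505]
(0, 167) [0.4973 0.0924]
(0, 262) [0.5559 0.0826]
(176, 303) [0.4952 0.1601]
(0, 263) [ 0.4905 -0.033 ]
U [0.0094 0.5514] [0.5522 0.5523 0.5522 0.5521 0.5518 0.5517 0.5515 0.5517 0.5516 0.5513
 0.551  0.5508 0.5508 0.5509 0.5505 0.5505 0.5504 0.5505 0.5485 0.5483]
L [0.0113 0.4959] [0.498  0.498  0.4965 0.4966 0.4964 0.4964 0.4959 0.4959 0.4958 0.4959
 0.4952 0.4949 0.4953 0.4952 0.495  0.494  0.4933 0.4943 0.4944 0.494 ]
[120. 119. 120. 120. 118. 114. 110. 110. 109. 117. 141. 162. 168. 169.
 170. 169. 169. 169. 169. 169.] [168. 169. 168. 168. 168. 168. 168. 168. 167. 168. 169. 168. 155. 107.
  72.  78. 103. 113. 115. 117.]
```

```bash
python3 -m crank '[{"jaw":0.1,"offset":[2,0.5,0.4],"angular":[0,0,0]},{"jaw":0.1,"offset":[5,0.5,0.4],"angular":[0,0,0]},{"jaw":0.1,"offset":[6.5,0.5,0.4],"angular":[0,0,0]},{"jaw":0.1,"offset":[6.5,0.5,0.4],"angular":[0,0,0]},{"jaw":0.1,"offset":[6.5,0.5,0.4],"angular":[0,0,0]},{"jaw":0.1,"offset":[6.5,0.5,0.4],"angular":[0,0,0]}]' 60
python3 - <<'E'
from h import *
cv2.imwrite("pics/scene1.png",cv2.resize(read_camera("scene")[180:330,190:390],(800,600),interpolation=cv2.INTER_CUBIC))
E
```

```text
clock: 10.35
tcp_pos: [0.5253, 0.0557, 0.2436]
tcp_rot: [0.708, 0.003, 0.706, -0.002]
ft_force: [0.5, 0.1, -3.3]
width: 0.0192
```

View pics/scene1.png

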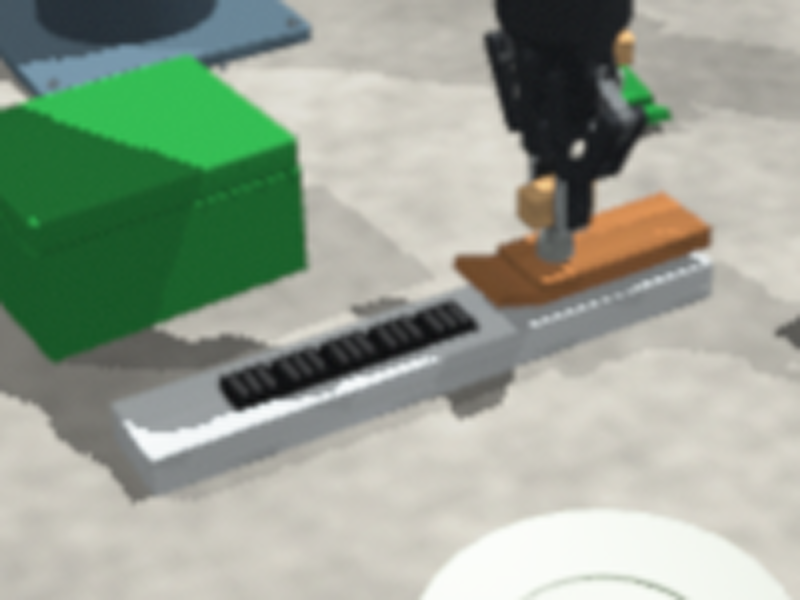

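Float hovers over the bare end, lined up, bevel tip just short of the first cover. Lowering gently.

```bash
python3 -m crank '[{"jaw":0.1,"offset":[0.5,0,-0.1],"angular":[0,0,0]},{"jaw":0.1,"offset":[0.9,0,-0.1],"angular":[0,0,0]},{"jaw":0.1,"offset":[0.9,0,-0.1],"angular":[0,0,0]},{"jaw":0.1,"offset":[0.9,0,-0.1],"angular":[0,0,0]}]' 60
python3 -m crank '[{"jaw":0.1,"offset":[0.15,0,0],"angular":[0,0,0]},{"jaw":0.1,"offset":[0.3,0,0],"angular":[0,0,0]},{"jaw":0.1,"offset":[0.3,0,0],"angular":[0,0,0]},{"jaw":0.1,"offset":[0.3,0,0],"angular":[0,0,0]}]' 60
```

```text
clock: 10.8
tcp_pos: [0.5236, 0.0559, 0.2334]
tcp_rot: [0.707, 0.002, 0.707, -0.002]
ft_force: [-0.1, -0.2, -2.4]
width: 0.0192
clock: 11.2
tcp_pos: [0.5238, 0.0559, 0.2307]
tcp_rot: [0.707, 0.003, 0.707, -0.002]
ft_force: [-0.6, 0.3, 3.5]
width: 0.0189
```

```bash
python3 -m crank '[{"jaw":0.1,"offset":[0.2,0,0],"angular":[0,0,0]},{"jaw":0.1,"offset":[0.4,0,0],"angular":[0,0,0]},{"jaw":0.1,"offset":[0.4,0,0],"angular":[0,0,0]},{"jaw":0.1,"offset":[0.4,0,0],"angular":[0,0,0]}]' 60
python3 - <<'E'
from h import *
for k in range(4):
    s=state();read_camera("wrist");print(s["tcp_pos"],s["ft_force"])
E
```

```text
clock: 11.6
tcp_pos: [0.5238, 0.0559, 0.2266]
tcp_rot: [0.707, 0.003, 0.707, -0.002]
ft_force: [-1.5, -0.2, 7.1]
width: 0.0189
[0.5238351  0.05585783 0.22658378] [-1.53002117 -0.23896064  7.05466303]
[0.52384994 0.05585413 0.22659531] [-1.18780363 -0.08271855  6.27536568]
[0.52381629 0.05587998 0.22659966] [-1.33645434 -0.05566493  6.01291738]
[0.52384388 0.05584065 0.22661184] [-1.47461166 -0.1715041   5.59808254]
```

```bash
python3 -m crank '[{"jaw":0.1,"offset":[0,-0.4,0],"angular":[0,0,0]},{"jaw":0.1,"offset":[0,-1,0],"angular":[0,0,0]},{"jaw":0.1,"offset":[0,-1.6,0],"angular":[0,0,0]},{"jaw":0.1,"offset":[0,-2.2,0],"angular":[0,0,0]},{"jaw":0.1,"offset":[0,-2.8,0],"angular":[0,0,0]},{"jaw":0.1,"offset":[0,-3.4,0],"angular":[0,0,0]},{"jaw":0.1,"offset":[0,-4,0],"angular":[0,0,0]},{"jaw":0.1,"offset":[0,-4.6,0],"angular":[0,0,0]},{"jaw":0.1,"offset":[0,-5.2,0],"angular":[0,0,0]},{"jaw":0.1,"offset":[0,-5.8,0],"angular":[0,0,0]}]' 60
```

```text
clock: 12.8
tcp_pos: [0.524, -0.0003, 0.2268]
tcp_rot: [0.708, 0.003, 0.707, -0.001]
ft_force: [0.3, 5.7, 5.4]
width: 0.019
```

```bash
python3 -m crank '[{"jaw":0.1,"offset":[0,-0.7,0],"angular":[0,0,0]},{"jaw":0.1,"offset":[0,-1.4,0],"angular":[0,0,0]},{"jaw":0.1,"offset":[0,-2.1,0],"angular":[0,0,0]},{"jaw":0.1,"offset":[0,-2.8,0],"angular":[0,0,0]},{"jaw":0.1,"offset":[0,-3.5,0],"angular":[0,0,0]},{"jaw":0.1,"offset":[0,-4.2,0],"angular":[0,0,0]},{"jaw":0.1,"offset":[0,-4.9,-0.1],"angular":[0,0,0]},{"jaw":0.1,"offset":[0,-5.6,-0.1],"angular":[0,0,0]},{"jaw":0.1,"offset":[0,-6.3,-0.1],"angular":[0,0,0]},{"jaw":0.1,"offset":[0,-7,-0.1],"angular":[0,0,0]}]' 60
```

```text
clock: 13.8
tcp_pos: [0.5225, -0.0703, 0.2267]
tcp_rot: [0.708, 0.003, 0.707, -0.001]
ft_force: [0.1, 4.7, 6.0]
width: 0.0192
```

```bash
python3 -m crank '[{"jaw":0.1,"offset":[0,-0.7,0],"angular":[0,0,0]},{"jaw":0.1,"offset":[0,-1.4,0],"angular":[0,0,0]},{"jaw":0.1,"offset":[0,-2.1,0],"angular":[0,0,0]},{"jaw":0.1,"offset":[0,-2.8,0],"angular":[0,0,0]},{"jaw":0.1,"offset":[0,-3.5,0],"angular":[0,0,0]},{"jaw":0.1,"offset":[0,-4.2,0],"angular":[0,0,0]},{"jaw":0.1,"offset":[0,-4.9,0],"angular":[0,0,0]},{"jaw":0.1,"offset":[0,-5.6,0],"angular":[0,0,0]},{"jaw":0.1,"offset":[0,-6.3,0],"angular":[0,0,0]},{"jaw":0.1,"offset":[0,-7,0],"angular":[0,0,0]}]' 60
python3 -m crank '[{"jaw":0.1,"offset":[0,0,0],"angular":[0,0,0]},{"jaw":0.1,"offset":[0,0,0],"angular":[0,0,0]},{"jaw":0.1,"offset":[0,0,0],"angular":[0,0,0]}]' 60
python3 - <<'E'
from h import *
s=state();cv2.imwrite("pics/w5.png",read_camera("wrist"));print(s["tcp_pos"],s["ft_force"],s["tcp_rot"])
E
```

```text
clock: 14.8
tcp_pos: [0.522, -0.1408, 0.2267]
tcp_rot: [0.708, 0.003, 0.707, -0.001]
ft_force: [0.3, 5.8, 6.0]
width: 0.0189
clock: 15.1
tcp_pos: [0.5219, -0.1421, 0.2268]
tcp_rot: [0.708, 0.002, 0.706, -0.003]
ft_force: [0.7, 0.6, 6.6]
width: 0.0186
[ 0.52190443 -0.14208164  0.22679763] [0.7065907  0.61488227 6.64047148] [ 0.70771637  0.0024996   0.70648771 -0.00252923]
```

View pics/w5.png

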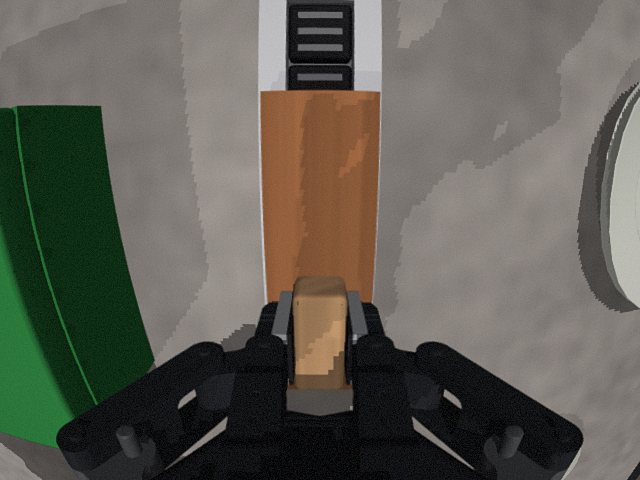

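Sweep complete: the float is centred on the gutter, the covers emerging behind the tail (rows 0–90) lie flush, and its origin is at about gutter +102 mm. Lifting and carrying it to the open ledge where it was pulled out.

```bash
python3 -m crank '[{"jaw":0.1,"offset":[-1,0,0],"angular":[0,0,0]},{"jaw":0.1,"offset":[-4,0,0],"angular":[0,0,0]},{"jaw":0.1,"offset":[-8,0,0],"angular":[0,0,0]},{"jaw":0.1,"offset":[-9,4,0],"angular":[0,0,0]},{"jaw":0.1,"offset":[-9,8,-0.6],"angular":[0,0,0]},{"jaw":0.1,"offset":[-9,12,-1],"angular":[0,0,0]},{"jaw":0.1,"offset":[-9,16,-1.4],"angular":[0,0,0]},{"jaw":0.1,"offset":[-9,20,-1.8],"angular":[0,0,0]},{"jaw":0.1,"offset":[-9,24,-2.2],"angular":[0,0,0]},{"jaw":0.1,"offset":[-9,28,-2.6],"angular":[0,0,0]}]' 60
python3 -m crank '[{"jaw":0.1,"offset":[0,4,-0.3],"angular":[0,0,0]},{"jaw":0.1,"offset":[0,8,-0.6],"angular":[0,0,0]},{"jaw":0.1,"offset":[0,11,-0.8],"angular":[0,0,0]},{"jaw":0.1,"offset":[0,13.2,-0.8],"angular":[0,0,0]},{"jaw":0.1,"offset":[0,13.2,-0.8],"angular":[0,0,0]},{"jaw":0.1,"offset":[0,13.2,-0.8],"angular":[0,0,0]},{"jaw":0.1,"offset":[0,13.2,-0.8],"angular":[0,0,0]}]' 60
python3 - <<'E'
from h import *
s=state();print(s["tcp_pos"],rot(s["tcp_rot"]))
c=np.hstack([cv2.resize(read_camera("scene")[220:310,200:380],(800,400),interpolation=cv2.INTER_CUBIC)])
t=cv2.resize(read_camera("top")[232:272,270:410],(800,200),interpolation=cv2.INTER_CUBIC)
cv2.imwrite("pics/g.png",np.vstack([c,t]))
E
```

```text
clock: 16.15
tcp_pos: [0.4963, 0.1395, 0.3162]
tcp_rot: [0.707, 0.002, 0.708, -0.003]
ft_force: [0.7, 0.1, -3.5]
width: 0.0193
clock: 16.85
tcp_pos: [0.4901, 0.2686, 0.3162]
tcp_rot: [0.707, 0.003, 0.707, -0.004]
ft_force: [-0.3, -1.0, -4.0]
width: 0.0191
[0.49011953 0.26861185 0.31620601] [[-6.94964169e-04  8.70045273e-03  9.99961909e-01]
 [-1.45989421e-03  9.99961076e-01 -8.70146009e-03]
 [-9.99998693e-01 -1.46588581e-03 -6.82235377e-04]]
```

View pics/g.png

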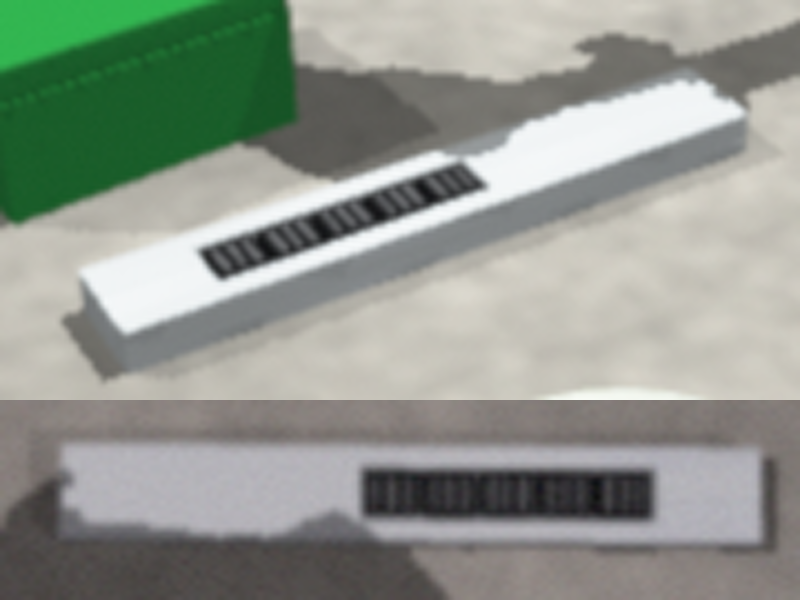

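All five covers look flush. Setting the float down.

```bash
python3 -m crank '[{"jaw":0.1,"offset":[3,0,0],"angular":[0,0,0]},{"jaw":0.1,"offset":[6,0,0],"angular":[0,0,0]},{"jaw":0.1,"offset":[9,0,0],"angular":[0,0,0]},{"jaw":0.1,"offset":[10.3,0,0],"angular":[0,0,0]},{"jaw":0.1,"offset":[10.6,0,0],"angular":[0,0,0]},{"jaw":0.1,"offset":[10.8,0,0],"angular":[0,0,0]},{"jaw":0.1,"offset":[10.8,0,0],"angular":[0,0,0]},{"jaw":0.1,"offset":[10.8,0,0],"angular":[0,0,0]}]' 60
```

```text
clock: 17.75
tcp_pos: [0.4907, 0.2704, 0.2096]
tcp_rot: [0.708, 0.003, 0.706, -0.002]
ft_force: [-0.4, 0.1, -4.1]
width: 0.0193
```

```bash
python3 -m crank '[{"jaw":0.1,"offset":[0.1,0,0],"angular":[0,0,0]},{"jaw":0.1,"offset":[0.2,0,0],"angular":[0,0,0]},{"jaw":0.1,"offset":[0.2,0,0],"angular":[0,0,0]},{"jaw":0.1,"offset":[0.2,0,0],"angular":[0,0,0]}]' 60
```

```text
clock: 18.15
tcp_pos: [0.4907, 0.2704, 0.2071]
tcp_rot: [0.708, 0.003, 0.707, -0.002]
ft_force: [0.6, 0.2, 3.5]
width: 0.0188
```

Contact, with the spring only slightly pressed. Release and rise.

```bash
python3 -m crank '[{"jaw":1,"offset":[0,0,0],"angular":[0,0,0]},{"jaw":1,"offset":[0,0,0],"angular":[0,0,0]},{"jaw":1,"offset":[0,0,0],"angular":[0,0,0]},{"jaw":1,"offset":[0,0,0],"angular":[0,0,0]},{"jaw":1,"offset":[-3,0,0],"angular":[0,0,0]},{"jaw":1,"offset":[-7,0,0],"angular":[0,0,0]},{"jaw":1,"offset":[-11,0,0],"angular":[0,0,0]},{"jaw":1,"offset":[-15,0,0],"angular":[0,0,0]},{"jaw":1,"offset":[-15,0,0],"angular":[0,0,0]},{"jaw":1,"offset":[-15,0,0],"angular":[0,0,0]}]'
python3 - <<'E'
from h import *
s=state();print(s["tcp_pos"],s["ft_force"])
cv2.imwrite("pics/end.png",np.hstack([cv2.resize(read_camera("wrist"),(400,300)),cv2.resize(read_camera("scene"),(400,300))]))
E
```

```text
clock: 19.15
tcp_pos: [0.4902, 0.2703, 0.3571]
tcp_rot: [0.708, 0.003, 0.707, -0.002]
ft_force: [-0.8, 0.7, -0.3]
width: 0.0854
[0.49017863 0.27026729 0.3571275 ] [-0.79816491  0.67540635 -0.27668815]
```

View pics/end.png

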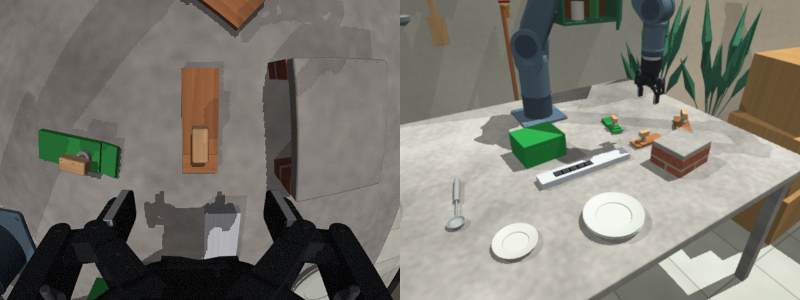

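The float lies flat on the ledge, clear of the gutter and nook, and the gripper is free above it. The dishes and spoon are where they were.

```bash
python3 -c "
from station import *
print(close_job())"
```

```text
the job is handed in; nothing more can be done
None
```

I finished the job and handed it in at about 19 s on the clock; `close_job()` gives no verdict.

- **Pull-out:** I slid the smaller wooden float out of the brick nook by its tail and set it down, then took it again by its handle. The green float and the larger brown one were not touched.
- **Sweep:** I placed it on the bare end of the gutter and pressed the handle about 6 mm, or roughly 6 N. I then swept it about 198 mm in one pass without lifting, at a constant height. Upward force was 5.4–6.6 N at the readings between moves.
- **Set-down:** I lowered it onto the open ledge, let go and raised the gripper clear.

**Last checks:** in the scene and top pictures all five covers look flush. By my estimate the float's origin ended about 102 mm along the gutter, past the required 95 mm. The float lies flat, clear of the gutter, with the gripper touching nothing. The dishes and spoon look unmoved.

**Disagreements:** the top and wrist cameras differed by 4–5 mm on where the tail was, and I went by the wrist camera. They agreed to about 1 mm on the gutter's middle line.

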